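# Find the weak spring pad on the nameplate jig and fold down its tag

## Robot

A 6-joint arm with a two-finger parallel gripper is mounted at the origin on the work surface. World frame = base frame: x ahead of the robot, y to its left, z up, the work surface at z = 0. Lengths are in m, angles in rad, forces in N, time in s.
With the tool pointing down it reaches from about 0.425 to 0.95 m from the base axis. Payload 3.5 kg.
Tool frame: the origin (TCP) lies midway between the tips of the shut fingers; the grasp point (between the pads) lies 19 mm behind it; x points along the fingers, y is the direction in which the jaws open and shut, and the axes are right-handed (so a half turn about x gives the same grasp; the last joint's range is limited). The gripper opens to 85 mm and grips with 20 to 120 N. Pads are 22 mm wide; open, the fingers measure 114 mm over their backs; the gripper's body (76 mm by 85 mm) begins 54 mm behind the grasp point. The pads swing forward as they close: fully open they stand 13 mm farther back than shut.
Start: joints at [0.992, 0.286, 1.577, -0, 1.279, -0.15], TCP at [0.281, 0.614, 0.231] pointing down, gripper open.
Joint ranges: [-2.77, 2.77], [-0.9, 2.22], [0.21, 2.48], [-1.53, 4.67], [0.24, 2.81], [-2.84, 2.84]. Speed limits (rad/s): [2.79, 2.79, 3.14, 3.14, 3.14, 3.14].

## Interface

Orientations are given as a unit quaternion [x, y, z, w].
In Python, from rig import manip, get_image gives the robot as it stands. The module is installed in compiled form; this text tells all that it offers.
- The arm moves only by the tool drive_tool, never from a script. Its argument "series" is a list of rows, each a list of 3 entries, a list of its own where there are three numbers: the shift along the tool's x, y, z in mm, then the turn about the tool's x in degrees, then the opening, from 0 (shut) to 1 (fully open). In form: [[[x, y, z], spin, hand], ...]. A call has 1 to 5 rows; each row is the pose to reach, as a shift and turn from the pose commanded when the call began, along the tool's axes at that moment; what a row does not reach only later rows make up. A row lasts 1/12 s, in which the tool goes at most 41.7 mm and 7.16 degrees, less where a joint would pass 70% of its speed; a pose out of reach is approached as far as the arm can. A call with a gripper value outside its range is refused whole. The fingers move at their own pace and stop on an object; the grip force is fixed at half the most. Time passes only in rows, so rows that repeat a pose let the fingers close. It gives the time, the measured TCP pose, the force and the opening at its end, in the units of the state.
- manip.get_obs(): the state, without advancing time (a new reading comes with each control period).
- get_image(name): name is "side" or "top" or "wrist"; returns a dict with "img" (420x560x3 uint8, red, green, blue), "K" (3x3 intrinsics, pixels), "dist" ([k1, k2, p1, p2, k3] as OpenCV has them; the pictures are not rectified), "R" (3x3) and "t" (3): a world point X has camera coordinates R X + t; the wrist camera has in their place "mount" (4x4, takes a point from camera to tool coordinates, whose origin is the TCP and whose axes are the tool frame's). Camera axes: x right, y down, z forward; pixel columns grow to the right and rows downward; lengths in m; the calibration is good to about 2 mm. A picture is of the moment at which its call begins: read the wrist's pose just before it. There is no depth.
- manip.close_job(): hands the job in, once; it reports no verdict.
The state is a dict: "t": time; "q": joint angles; "joint_velocities": joint speeds; "joint_torque": joint torques, N m; "position": TCP position; "eef_rot": TCP orientation; "wrist_force": force on the tool from outside, world axes, zero at the start; "moment": the same for the moment, N m; "gripper_width": opening from 0.0 (shut) to 1.0 (fully open).
Only numpy, scipy, OpenCV 4.12 (cv2) and the standard library are available. Lean on these libraries where they do the work, as an engineer would, in place of code of your own. Each camera call takes 0.05 s, during which the arm holds its last target. There are 200 camera calls.

## Task

One of the three sprung pads on the nameplate jig has gone weak: working along the row from the robot's left to its right, gently press each pad about a centimetre down with the fingertips and let it up again, to feel which is the softest. Then push that station's red out-of-use tag fully down over its pad, so that nobody loads a plate there, and leave the other two tags standing. Pick nothing up, leave the loose things on the bench where they are, and move clear.

Things in the scene. Friction and masses are not known exactly. Their poses are not given: they have to be found in the camera images.
- jig_base: dark steel base plate of the jig, 150 (own x) x 400 (own y) x 12 mm, fixed to the bench; origin under its centre; own x points away from the robot, own y to the robot's left, z up. Three like aluminium stations stand on it in a row along its y, 106 mm apart: each has a foot 122 x 96 mm, a sprung steel pad on top, and on the robot's side of the pad an upright red tag
- pad_place_left (a point): fixed point on the jig at the centre of the left pad's upper face when it is at rest (jig x 0, y +106 mm; 58 mm above the bench). The pad is flat and grey, 74 mm along jig x; two side walls with dark lips hold its edges, leaving a gap 66 mm wide (along jig y) over the pad; the lips rise 4 mm above it. Which pad is the weak one is drawn anew each time
- hinge_place_left (a point): fixed point on the jig at the middle of the left tag's hinge axis, which runs along jig y, 60 mm to the robot's side of the pad's centre and 66 mm above the bench. The red tag is a plate 40 mm wide (along jig y) and 4 mm thick, centred on the axis, its free edge 42 mm from it; it stands up between robot and pad and folds about the hinge away from the robot, down over the near part of the pad
- pad_place_middle (a point): fixed point on the jig at the centre of the middle pad's upper face when it is at rest (jig x 0, y 0 mm; 58 mm above the bench). The pad is flat and grey, 74 mm along jig x; two side walls with dark lips hold its edges, leaving a gap 66 mm wide (along jig y) over the pad; the lips rise 4 mm above it. Which pad is the weak one is drawn anew each time
- hinge_place_middle (a point): fixed point on the jig at the middle of the middle tag's hinge axis, which runs along jig y, 60 mm to the robot's side of the pad's centre and 66 mm above the bench. The red tag is a plate 40 mm wide (along jig y) and 4 mm thick, centred on the axis, its free edge 42 mm from it; it stands up between robot and pad and folds about the hinge away from the robot, down over the near part of the pad
- pad_place_right (a point): fixed point on the jig at the centre of the right pad's upper face when it is at rest (jig x 0, y -106 mm; 58 mm above the bench). The pad is flat and grey, 74 mm along jig x; two side walls with dark lips hold its edges, leaving a gap 66 mm wide (along jig y) over the pad; the lips rise 4 mm above it. Which pad is the weak one is drawn anew each time
- hinge_place_right (a point): fixed point on the jig at the middle of the right tag's hinge axis, which runs along jig y, 60 mm to the robot's side of the pad's centre and 66 mm above the bench. The red tag is a plate 40 mm wide (along jig y) and 4 mm thick, centred on the axis, its free edge 42 mm from it; it stands up between robot and pad and folds about the hinge away from the robot, down over the near part of the pad
- pad_k (a joint): how far one of the pads is pressed down (m): 0 at rest against its lips, 0.016 at the bottom stop. It springs back when let go. Held 10 mm down, two of the pads push back with about 9 to 11 N, the weak one with about 4 N. The letter does not tell its place in the row
- pad_r (a joint): how far one of the pads is pressed down (m): 0 at rest against its lips, 0.016 at the bottom stop. It springs back when let go. Held 10 mm down, two of the pads push back with about 9 to 11 N, the weak one with about 4 N. The letter does not tell its place in the row
- pad_t (a joint): how far one of the pads is pressed down (m): 0 at rest against its lips, 0.016 at the bottom stop. It springs back when let go. Held 10 mm down, two of the pads push back with about 9 to 11 N, the weak one with about 4 N. The letter does not tell its place in the row
- tag_e (a joint): angle of one of the red tags (rad): 0 upright, 1.57 lying level over the pad (end stop); 0 to 0.25 at the start. It stays where it is left; about 1 N at its free edge moves it. The letter tells neither its place in the row nor its pad
- tag_h (a joint): angle of one of the red tags (rad): 0 upright, 1.57 lying level over the pad (end stop); 0 to 0.25 at the start. It stays where it is left; about 1 N at its free edge moves it. The letter tells neither its place in the row nor its pad
- tag_n (a joint): angle of one of the red tags (rad): 0 upright, 1.57 lying level over the pad (end stop); 0 to 0.25 at the start. It stays where it is left; about 1 N at its free edge moves it. The letter tells neither its place in the row nor its pad
- trophy: loose bystander: silver cup on a black square plinth, 56 x 56 mm foot, 66 mm rim, 135 mm tall; origin under its foot
- plate_blue: loose bystander: silver nameplate with a blue border, 60 x 90 x 4 mm, lying flat; origin under its centre
- plate_square: loose bystander: square silver plate, 75 x 75 x 4 mm, lying flat; origin under its centre
- scriber: loose bystander: dark steel scriber, 130 mm long, 9 mm thick, lying along its own x; origin on its underside, 65 mm from either end
- gauge: loose bystander: stepped brass focus gauge, 30 x 30 mm foot, 42 mm tall; origin under its foot
- brush: loose bystander: small bench brush lying along its own x, about 200 mm long; origin under its middle
- cleaner: loose bystander: amber bottle, 52 mm diameter, 110 mm tall; origin under its centre
- screw_tray: loose bystander: blue screw tray, 90 x 120 x 30 mm; origin under its centre

How it is judged:
By the outcome, as a careful person would: the job done as asked, in the order asked, and still so for the second after the job is handed in, with the robot touching nothing.
It also fails if it takes over 54 s, if anything falls off the work surface, if the arm or the gripper's body presses on something with over 40 N, if the wrist force passes 120 N, or if a joint passes its speed limit or range.

## Working session

There is one attempt and no reset: what is moved stays moved. The work goes in short steps, Python scripts to look and compute and a tool call to move; the robot and the scene stay as the last step left them, time stands still between calls to the robot, and variables do not carry over. Pictures are saved under pics/ and viewed, about 8 in all and at most 12, crops included, and the job is handed in when it is done.

Besides the shell and the picture viewer there is one more tool, called after "Emit:" as name([rows], argument=value, ...), one row to a line, values as JSON. drive_tool: Moves the arm, as the interface text tells. Its arguments: {"type":"object","properties":{"series":{"type":"array","items":{"type":"array"}}},"required":["series"]}

```bash
mkdir -p pics; ls
python3 - <<'E'
from rig import manip,get_image
import cv2
print(manip.get_obs())
for n in("top","side"):
    d=get_image(n); cv2.imwrite(f"pics/{n}0.png",d["img"][...,::-1]); print(n,d["K"],d["dist"],d["R"],d["t"])
print(get_image("wrist")["mount"])
E
```

```text
pics
{'t': 0.0, 'q': array([ 9.91989757e-01,  2.87213742e-01,  1.57820585e+00, -1.18952336e-05,
        1.27861923e+00, -1.50002892e-01]), 'joint_velocities': array([ 7.40142350e-04,  2.31786257e-04,  8.56626425e-05, -9.14849278e-05,
        1.10592156e-04, -9.11368770e-04]), 'joint_torque': array([-3.99178534e-04, -4.06000972e+01, -2.92619634e+01, -2.02844212e-04,
        5.87258226e-03,  9.83607521e-06]), 'position': array([0.28025763, 0.6133269 , 0.22989952]), 'eef_rot': array([ 0.14963536,  0.69122096, -0.15125436,  0.69061202]), 'wrist_force': array([0.20032063, 0.28787872, 0.78841717]), 'moment': array([-0.00300111,  0.01795714,  0.04189006]), 'gripper_width': 1.002958916303756}
top [[388.66390158   0.         278.03164027]
 [  0.         388.66390158 208.10993803]
 [  0.           0.           1.        ]] [-0.07614158  0.          0.          0.          0.        ] [[ 0.00600855 -0.99979784  0.0191881 ]
 [-0.98495126 -0.00923158 -0.17258559]
 [ 0.17272783 -0.01786236 -0.98480761]] [0.01430005 0.57562404 1.22489583]
side [[494.34687089   0.         283.9395892 ]
 [  0.         494.34687089 212.38547992]
 [  0.           0.           1.        ]] [-0.00107985  0.          0.          0.          0.        ] [[ 0.7750442  -0.63177511 -0.01291082]
 [-0.41321384 -0.49124986 -0.76676457]
 [ 0.47808033  0.59961136 -0.64179857]] [-0.41893626  0.32370458  1.23328188]
[[ 4.86112871e-05 -2.71482982e-01  9.62443239e-01 -1.43675075e-01]
 [ 9.99999898e-01  4.45113557e-04  7.50480344e-05 -7.47057029e-06]
 [-4.48770797e-04  9.62443137e-01  2.71482975e-01 -6.80004875e-02]
 [ 0.00000000e+00  0.00000000e+00  0.00000000e+00  1.00000000e+00]]
```

View pics/top0.png

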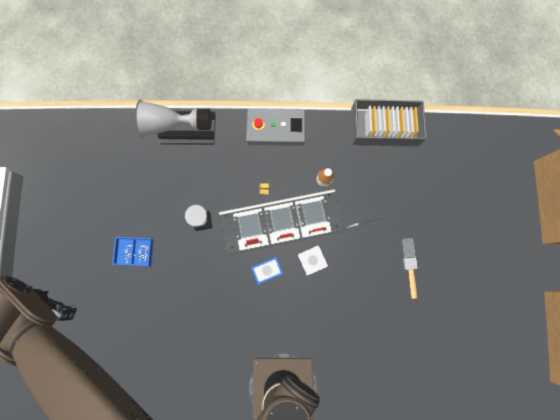

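View pics/side0.png

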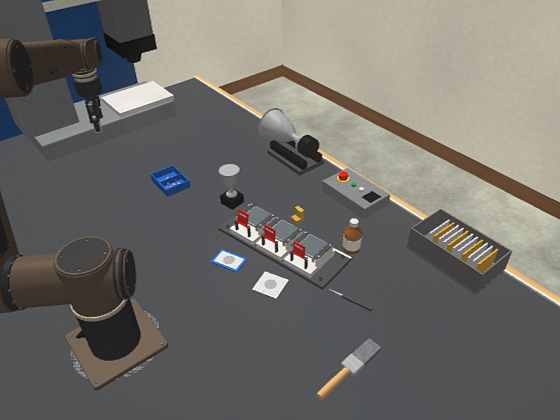

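Top view: pads near (250,225), (282,218), (314,212), with the red tags below them at (252,242), (287,236), (318,231). The jig is yawed slightly. The cup stands at (196,216) and the bottle at (326,177). I'll measure the pads next.

```bash
cat > h.py <<'E'
import cv2,numpy as np
from rig import manip,get_image
from scipy.spatial.transform import Rotation as Ro
def ray(d,uv,z):
    n=cv2.undistortPoints(np.array([[uv]],float),d["K"],d["dist"])[0,0]
    R,t=(d["R"],d["t"]) 
    c=-R.T@t; v=R.T@np.array([n[0],n[1],1]); return c+v*(z-c[2])/v[2]
def proj(d,X):
    return cv2.projectPoints(np.array(X,float).reshape(-1,1,3),cv2.Rodrigues(d["R"])[0],d["t"],d["K"],d["dist"])[0].reshape(-1,2)
def wrist():
    o=manip.get_obs(); d=get_image("wrist"); T=np.eye(4); T[:3,:3]=Ro.from_quat(o["eef_rot"]).as_matrix(); T[:3,3]=o["position"]
    W=np.linalg.inv(T@d["mount"]); d["R"],d["t"]=W[:3,:3],W[:3,3]; return d
E
python3 - <<'E'
from h import *
a=get_image("top"); s=get_image("side")
c1=cv2.resize(a["img"][180:262,210:360],None,fx=5,fy=5,interpolation=2)[...,::-1]
cv2.imwrite("pics/top1.png",c1)
for d in(a,s):
    h=cv2.cvtColor(d["img"],cv2.COLOR_RGB2HSV)
    m=((h[...,0]<8)|(h[...,0]>172))&(h[...,1]>150)&(h[...,2]>70)
    n,l,st,ce=cv2.connectedComponentsWithStats(m.astype(np.uint8))
    for i in range(1,n):
        if st[i,4]>8: print(st[i],ce[i].round(1),ray(d,ce[i],.09).round(3))
E
```

```text
[254 118   8   9  56] [257.8 122.3] [0.856 0.088 0.09 ]
[247 241  11   4  13] [252.2 242.3] [0.459 0.099 0.09 ]
[339 171   9   9  67] [342.8 175.3] [0.838 0.06  0.09 ]
[236 209  13  18 123] [242.3 218. ] [0.462 0.096 0.09 ]
[263 224  13  18 124] [269.3 233.4] [ 0.482 -0.008  0.09 ]
[292 241  13  18 128] [298.7 249.8] [ 0.503 -0.112  0.09 ]
```

View pics/top1.png

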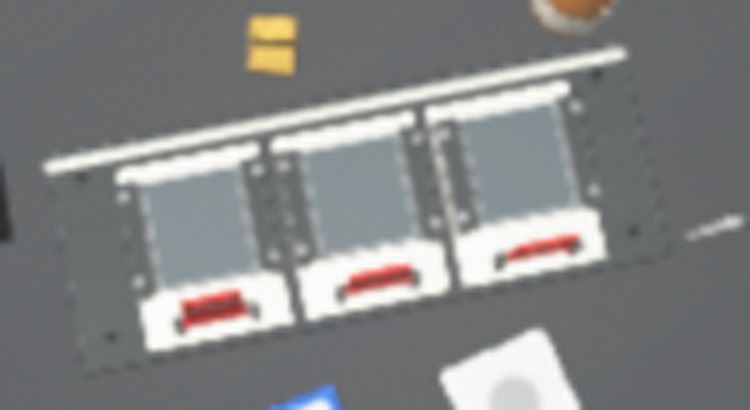

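```bash
cat >> h.py <<'E'
def tool(P,yaw=None):
    o=manip.get_obs(); R=Ro.from_quat(o["eef_rot"]).as_matrix()
    print("shift mm",(R.T@(np.array(P)-o["position"])*1e3).round(1),"tool y",R[:,1].round(3),"pos",o["position"].round(4))
E
python3 - <<'E'
from h import *
a=get_image("top")
for p in[(200,230),(358,190),(520,155)]:
    print(ray(a,(210+p[0]/5-.4,180+p[1]/5-.4),.058).round(4))
P=ray(a,(249.6,225.6),.058);P[2]=.18; tool(P)
o=manip.get_obs();print(Ro.from_quat(o["eef_rot"]).as_matrix().round(3))
E
```

```text
[0.5159 0.1104 0.058 ]
[0.5429 0.0084 0.058 ]
[ 0.5669 -0.0973  0.058 ]
shift mm [  51.1 -359.8  423.3] tool y [ 0.416  0.909 -0.001] pos [0.2805 0.6137 0.2308]
[[-0.     0.416  0.909]
 [-0.001  0.909 -0.416]
 [-1.    -0.001 -0.   ]]
```

Emit:
drive_tool([
  [[0,-28,28],-7,0],
  [[0,-56,57],-14,0],
  [[0,-84,86],-21,0],
  [[0,-112,115],-28,0],
  [[0,-140,144],-35,0],
])

```text
t: 0.72
position: [0.3529, 0.4269, 0.2313]
eef_rot: [-0.064, 0.704, 0.064, 0.704]
wrist_force: [1.2, -0.5, 0.2]
gripper_width: 0.295
```

Run:
```python
from h import *
tool([.50,.02,.25]); print(manip.get_obs()["wrist_force"])
```

```text
shift mm [ -18.6 -426.8   70.8] tool y [-0.181  0.983 -0.   ] pos [0.3529 0.4269 0.2313]
[ 1.16232994 -0.47749242  0.23076074]
```

Emit:
drive_tool([
  [[-4,-41,7],-2,0],
  [[-8,-82,14],-2,0],
  [[-12,-123,21],-2,0],
  [[-16,-164,28],-2,0],
  [[-18,-205,34],-2,0],
])

```text
t: 1.13
position: [0.4224, 0.2312, 0.2502]
eef_rot: [-0.074, 0.703, 0.075, 0.704]
wrist_force: [1.0, -0.6, 0.9]
gripper_width: 0.0
```

Emit:
drive_tool([
  [[0,-41,7],0,0],
  [[0,-82,14],0,0],
  [[0,-123,21],0,0],
  [[0,-164,28],0,0],
  [[0,-205,35],0,0],
])

```text
t: 1.55
position: [0.4994, 0.0378, 0.2497]
eef_rot: [-0.074, 0.703, 0.074, 0.704]
wrist_force: [1.2, 0.9, 0.7]
gripper_width: -0.0
```

Emit:
drive_tool([
  [[0,0,0],0,0],
  [[0,0,0],0,0],
])

```text
t: 1.72
position: [0.4995, 0.0379, 0.2493]
eef_rot: [-0.073, 0.703, 0.073, 0.703]
wrist_force: [-0.7, 0.4, -0.4]
gripper_width: -0.001
```

Run:
```python
from h import *
d=wrist(); cv2.imwrite("pics/w1.png",d["img"][...,::-1]); tool([.543,.008,.18]); print(manip.get_obs()["wrist_force"])
np.savez("w1.npz",**{k:d[k] for k in("img","K","dist","R","t")})
```

```text
shift mm [ 69.2 -39.8  36.6] tool y [-0.207  0.978  0.001] pos [0.499  0.0393 0.2492]
[ 0.08383929  0.11165609 -0.11950129]
```

View pics/w1.png

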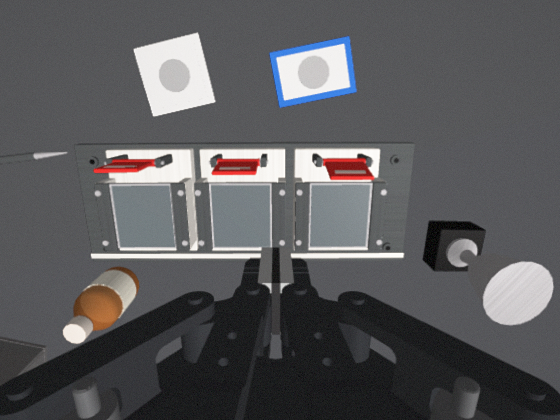

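The wrist view shows the left pad at about (340,216), the middle at (242,216) and the right at (144,217). The jig runs parallel to the tool axes, and all three tags are upright (y≈165).

Run:
```python
from h import *
d=dict(np.load("w1.npz")); im=d["img"]; print(im[216,340],im[216,242],im[216,144],im[230,405])
C=[]
for x in(340,242,144):
    m=(np.abs(im.astype(int)-im[216,x].astype(int)).max(2)<18).astype(np.uint8)
    n,l=cv2.connectedComponents(m,connectivity=4); c=max(cv2.findContours((l==l[216,x]).astype(np.uint8),0,2)[0],key=cv2.contourArea)
    q=cv2.boxPoints(cv2.minAreaRect(c)); W=np.array([ray(d,p,.058) for p in q]); C.append(W.mean(0)); print(q.round().tolist(),C[-1].round(4),[np.linalg.norm(W[i]-W[i-1]).round(4) for i in range(4)])
v=C[0]-C[2]; print("yaw",np.degrees(np.arctan2(-v[0],v[1])),np.linalg.norm(v)/2)
P=C[0].copy();P[2]=.10; tool(P)
```

```text
[131 139 141] [120 128 131] [120 127 130] [93 93 97]
[[310.0, 185.0], [368.0, 185.0], [368.0, 245.0], [310.0, 245.0]] [0.5199 0.1124 0.058 ] [np.float64(0.0681), np.float64(0.0615), np.float64(0.0684), np.float64(0.0649)]
[[211.0, 186.0], [269.0, 185.0], [270.0, 247.0], [212.0, 248.0]] [0.5436 0.008  0.058 ] [np.float64(0.0706), np.float64(0.0614), np.float64(0.0704), np.float64(0.0649)]
[[112.0, 186.0], [167.0, 179.0], [176.0, 246.0], [120.0, 253.0]] [ 0.5649 -0.0957  0.058 ] [np.float64(0.0767), np.float64(0.0611), np.float64(0.0755), np.float64(0.0648)]
yaw 12.202668601344799 0.10648314406790978
shift mm [149.2  67.1  35.6] tool y [-0.207  0.978  0.001] pos [0.499  0.0393 0.2492]
```

Emit:
drive_tool([
  [[20,30,15],0,0],
  [[40,67,35],0,0],
  [[80,67,36],0,0],
  [[115,67,36],0,0],
  [[150,67,36],0,0],
])

```text
t: 2.18
position: [0.5193, 0.1158, 0.098]
eef_rot: [-0.076, 0.703, 0.076, 0.703]
wrist_force: [-0.8, -0.3, -0.5]
gripper_width: -0.006
```

Emit:
drive_tool([
  [[20,0,0],0,0],
  [[32,0,0],0,0],
  [[32,0,0],0,0],
  [[32,0,0],0,0],
])

```text
t: 2.52
position: [0.5203, 0.1139, 0.0678]
eef_rot: [-0.075, 0.703, 0.075, 0.703]
wrist_force: [-1.2, 0.4, 0.3]
gripper_width: 0.002
```

Run:
```python
from h import *
tool([.52,.1124,.058]); print(manip.get_obs()["wrist_force"])
```

```text
shift mm [ 9.8 -1.4 -0.6] tool y [-0.211  0.978  0.   ] pos [0.5203 0.1139 0.0678]
[-1.16833843  0.35256601  0.2889311 ]
```

Emit:
drive_tool([
  [[5,0,0],0,0],
  [[10,0,0],0,0],
  [[14,0,0],0,0],
  [[17,0,0],0,0],
  [[20,0,0],0,0],
])

```text
t: 2.93
position: [0.522, 0.1131, 0.0492]
eef_rot: [-0.074, 0.702, 0.074, 0.704]
wrist_force: [-1.2, 1.1, 8.4]
gripper_width: -0.003
```

Emit:
drive_tool([
  [[0,0,0],0,0],
  [[0,0,0],0,0],
])

```text
t: 3.1
position: [0.522, 0.1131, 0.0495]
eef_rot: [-0.074, 0.702, 0.074, 0.704]
wrist_force: [-0.5, 0.7, 8.0]
gripper_width: -0.003
```

Emit:
drive_tool([
  [[0,0,0],0,0],
])

```text
t: 3.18
position: [0.522, 0.1131, 0.0496]
eef_rot: [-0.074, 0.702, 0.074, 0.704]
wrist_force: [-2.0, 1.0, 8.0]
gripper_width: 0.002
```

Emit:
drive_tool([
  [[0,0,0],0,0],
])

```text
t: 3.27
position: [0.522, 0.1131, 0.0496]
eef_rot: [-0.074, 0.702, 0.074, 0.704]
wrist_force: [-0.3, 1.1, 7.6]
gripper_width: 0.0
```

Emit:
drive_tool([
  [[1.5,0,0],0,0],
  [[1.5,0,0],0,0],
  [[-4,0,0],0,0],
  [[-12,0,0],0,0],
  [[-30,0,0],0,0],
])

```text
t: 3.68
position: [0.5187, 0.1126, 0.0761]
eef_rot: [-0.074, 0.705, 0.074, 0.702]
wrist_force: [-0.1, 0.2, -0.3]
gripper_width: -0.002
```

Emit:
drive_tool([
  [[-20,0,0],0,0],
  [[-20,-40,0],0,0],
  [[-20,-80,0],0,0],
  [[-20,-107,0],0,0],
  [[-20,-107,0],0,0],
])

```text
t: 4.1
position: [0.5437, 0.004, 0.098]
eef_rot: [-0.074, 0.703, 0.072, 0.704]
wrist_force: [0.3, 0.1, -0.0]
gripper_width: -0.001
```

Run:
```python
from h import *
tool([.5436,.008,.067]); print(manip.get_obs()["wrist_force"])
```

```text
shift mm [31.   4.   0.7] tool y [-0.205  0.979 -0.002] pos [0.5437 0.004  0.098 ]
[ 0.25421532  0.13437678 -0.03019217]
```

Emit:
drive_tool([
  [[15,3,0],0,0],
  [[31,3,0],0,0],
  [[36,3,0],0,0],
  [[40,3,0],0,0],
  [[44,3,0],0,0],
])

```text
t: 4.52
position: [0.5415, 0.0116, 0.0533]
eef_rot: [-0.074, 0.704, 0.075, 0.703]
wrist_force: [-1.8, 0.7, 2.4]
gripper_width: -0.001
```

Emit:
drive_tool([
  [[3,0,0],0,0],
  [[6,0,0],0,0],
  [[7,0,0],0,0],
  [[7,0,0],0,0],
])

```text
t: 4.85
position: [0.542, 0.0115, 0.0467]
eef_rot: [-0.074, 0.703, 0.075, 0.703]
wrist_force: [-2.4, 1.7, 3.8]
gripper_width: -0.001
```

Emit:
drive_tool([
  [[0,0,0],0,0],
  [[0,0,0],0,0],
])

```text
t: 5.02
position: [0.542, 0.0115, 0.0467]
eef_rot: [-0.074, 0.703, 0.075, 0.703]
wrist_force: [-2.9, 2.1, 4.7]
gripper_width: -0.004
```

Emit:
drive_tool([
  [[0,0,0],0,0],
  [[-4,0,0],0,0],
  [[-12,0,0],0,0],
  [[-30,0,0],0,0],
  [[-52,0,0],0,0],
])

```text
t: 5.43
position: [0.5413, 0.0108, 0.0977]
eef_rot: [-0.075, 0.704, 0.074, 0.703]
wrist_force: [0.1, -0.5, 0.0]
gripper_width: 0.0
```

Emit:
drive_tool([
  [[0,-40,0],0,0],
  [[0,-80,0],0,0],
  [[0,-107,0],0,0],
  [[0,-107,0],0,0],
])

```text
t: 5.77
position: [0.5666, -0.0988, 0.0999]
eef_rot: [-0.075, 0.702, 0.071, 0.705]
wrist_force: [0.1, -0.3, 0.2]
gripper_width: -0.007
```

Run:
```python
from h import *
tool([.5655,-.0957,.067]); print(manip.get_obs()["wrist_force"])
```

```text
shift mm [32.9  3.4 -0.5] tool y [-0.205  0.979 -0.005] pos [ 0.5666 -0.0988  0.0999]
[ 0.11951524 -0.31101023  0.15586367]
```

Emit:
drive_tool([
  [[15,2,0],0,0],
  [[33,2,0],0,0],
  [[38,2,0],0,0],
  [[42,2,0],0,0],
  [[46,2,0],0,0],
])

```text
t: 6.18
position: [0.5633, -0.0912, 0.0528]
eef_rot: [-0.075, 0.704, 0.075, 0.702]
wrist_force: [-5.1, -0.2, 7.5]
gripper_width: 0.005
```

Emit:
drive_tool([
  [[3,0,0],0,0],
  [[6,0,0],0,0],
  [[6,0,0],0,0],
  [[6,0,0],0,0],
])

```text
t: 6.52
position: [0.5634, -0.0912, 0.0483]
eef_rot: [-0.075, 0.704, 0.075, 0.702]
wrist_force: [-8.2, 0.8, 10.5]
gripper_width: 0.003
```

Emit:
drive_tool([
  [[0,0,0],0,0],
  [[0,0,0],0,0],
])

```text
t: 6.68
position: [0.5634, -0.0912, 0.0485]
eef_rot: [-0.075, 0.704, 0.075, 0.702]
wrist_force: [-8.0, 0.6, 10.7]
gripper_width: 0.0
```

Emit:
drive_tool([
  [[-4,0,0],0,0],
  [[-12,0,0],0,0],
  [[-40,0,0],0,0],
  [[-80,0,0],0,0],
  [[-115,0,0],0,0],
])

```text
t: 7.1
position: [0.5643, -0.0912, 0.1633]
eef_rot: [-0.075, 0.703, 0.074, 0.704]
wrist_force: [0.9, -1.4, -0.5]
gripper_width: -0.001
```

Emit:
drive_tool([
  [[0,29,-26],0,0],
  [[0,58,-52],0,0],
  [[0,87,-78],0,0],
  [[0,104,-92],0,0],
  [[0,104,-92],0,0],
])

```text
t: 7.52
position: [0.4495, -0.0065, 0.1613]
eef_rot: [-0.075, 0.703, 0.076, 0.703]
wrist_force: [0.8, -0.1, 0.3]
gripper_width: 0.004
```

Run:
```python
from h import *
d=wrist(); cv2.imwrite("pics/w2.png",d["img"][...,::-1])
a=get_image("side"); cv2.imwrite("pics/s2.png",cv2.resize(a["img"][170:300,190:370],None,fx=4,fy=4)[...,::-1])
tool([.4557,-.011,.094]); print(manip.get_obs()["wrist_force"])
```

```text
shift mm [68.4 -2.7  2.1] tool y [-0.211  0.978 -0.002] pos [ 0.4528 -0.0087  0.1624]
[ 0.25938404 -0.06916289  0.89700767]
```

View pics/s2.png

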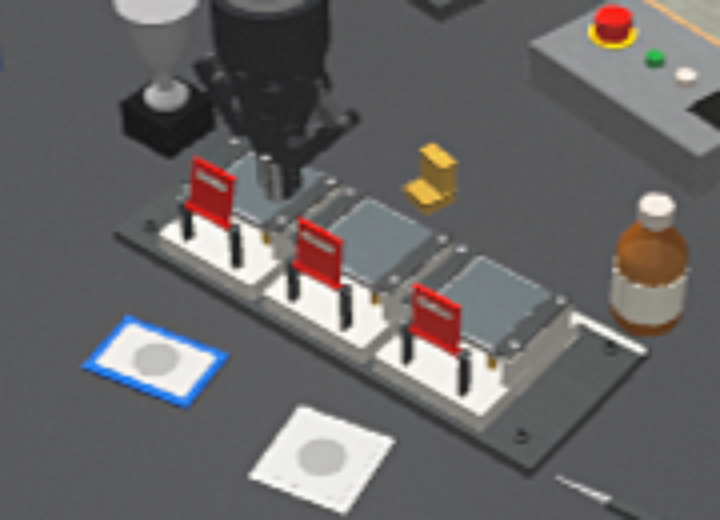

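The side crop shows all three tags upright and nothing disturbed. Next I lower behind the middle tag.

Emit:
drive_tool([
  [[20,-2,0],0,0],
  [[40,-2,0],0,0],
  [[60,-2,0],0,0],
  [[68,-2,0],0,0],
  [[68,-2,0],0,0],
])

```text
t: 8.03
position: [0.4522, -0.0113, 0.0915]
eef_rot: [-0.074, 0.704, 0.075, 0.702]
wrist_force: [0.4, -0.2, -0.4]
gripper_width: 0.002
```

Run:
```python
from h import *
d=wrist(); cv2.imwrite("pics/w3.png",d["img"][...,::-1]); tool([.485,-.0047,.094]); print(manip.get_obs()["wrist_force"])
```

```text
shift mm [-1.1 -0.1 32.6] tool y [-0.209  0.978  0.   ] pos [ 0.4531 -0.0114  0.0929]
[-0.62259226 -0.27697734  1.21720887]
```

View pics/w3.png

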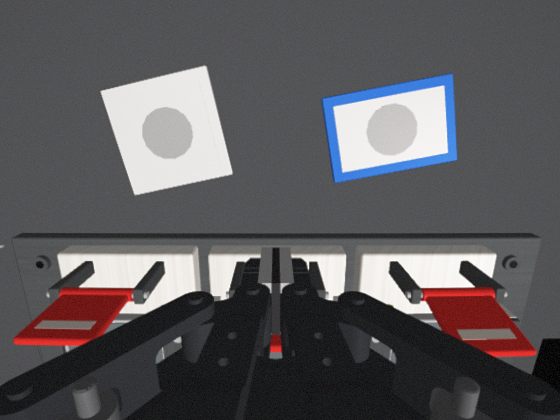

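Emit:
drive_tool([
  [[0,0,10],0,0],
  [[0,0,18],0,0],
  [[0,0,26],0,0],
  [[0,0,34],0,0],
  [[0,0,42],0,0],
])

```text
t: 8.5
position: [0.4948, -0.002, 0.0937]
eef_rot: [-0.075, 0.703, 0.074, 0.703]
wrist_force: [-1.0, -0.1, -0.5]
gripper_width: -0.004
```

Emit:
drive_tool([
  [[5,0,5],0,0],
  [[10,0,9],0,0],
  [[14,0,11],0,0],
  [[17,0,12],0,0],
  [[20,0,12],0,0],
])

```text
t: 8.92
position: [0.5058, 0.0004, 0.073]
eef_rot: [-0.074, 0.703, 0.074, 0.703]
wrist_force: [0.8, 0.2, 1.2]
gripper_width: 0.002
```

Run:
```python
from h import *
tool([.5065,0,.068]); print(manip.get_obs()["wrist_force"])
```

```text
shift mm [ 5.  -0.5  0.6] tool y [-0.209  0.978 -0.   ] pos [5.058e-01 4.000e-04 7.300e-02]
[0.78113306 0.23561969 1.22921896]
```

Emit:
drive_tool([
  [[2,0,3],0,0],
  [[4,0,5],0,0],
  [[6,0,5],0,0],
  [[7,0,5],0,0],
  [[7,0,5],0,0],
])

```text
t: 9.33
position: [0.5103, 0.0014, 0.0678]
eef_rot: [-0.074, 0.704, 0.075, 0.703]
wrist_force: [-4.8, 0.9, 10.8]
gripper_width: -0.002
```

Emit:
drive_tool([
  [[1,0,0],0,0],
  [[1,0,0],0,0],
])

```text
t: 9.5
position: [0.5104, 0.0014, 0.0677]
eef_rot: [-0.074, 0.704, 0.075, 0.702]
wrist_force: [-7.3, 1.3, 15.1]
gripper_width: -0.002
```

Emit:
drive_tool([
  [[-10,0,0],0,0],
  [[-30,0,0],0,0],
  [[-70,0,0],0,0],
  [[-110,0,0],0,0],
  [[-150,0,0],0,0],
])

```text
t: 9.92
position: [0.5097, 0.0015, 0.2164]
eef_rot: [-0.074, 0.704, 0.074, 0.703]
wrist_force: [1.4, -0.7, -0.0]
gripper_width: 0.001
```

Emit:
drive_tool([
  [[0,0,0],0,0],
  [[0,0,0],0,0],
])

```text
t: 10.08
position: [0.5123, 0.001, 0.219]
eef_rot: [-0.075, 0.701, 0.074, 0.706]
wrist_force: [-0.2, 0.1, -0.9]
gripper_width: 0.004
```

Run:
```python
from h import *
d=wrist(); a=get_image("side")
s=cv2.resize(a["img"][160:300,180:370],None,fx=2,fy=2)
cv2.imwrite("pics/f.png",np.vstack([cv2.resize(s,(500,368)),cv2.resize(d["img"][60:300],(500,214))])[...,::-1]); print(manip.get_obs())
```

```text
{'t': 10.1833, 'q': array([-1.96379476e-01, -6.68313788e-02,  1.99303467e+00,  5.12290005e-05,
        1.21652214e+00, -1.97791360e+00]), 'joint_velocities': array([-0.00057696,  0.02272855,  0.0282681 , -0.00149024,  0.00105034,
       -0.0023947 ]), 'joint_torque': array([ 1.19223396e-02, -2.72348285e+01, -2.99215150e+01,  4.50644429e-04,
       -2.51716602e-02,  2.53968273e-05]), 'position': array([0.50977235, 0.00147368, 0.21448468]), 'eef_rot': array([-0.07422776,  0.70356295,  0.07449824,  0.70280824]), 'wrist_force': array([ 0.30189391, -0.15721754,  0.44175977]), 'moment': array([0.01985062, 0.00183153, 0.0009204 ]), 'gripper_width': 0.0008189877110963768}
```

View pics/f.png

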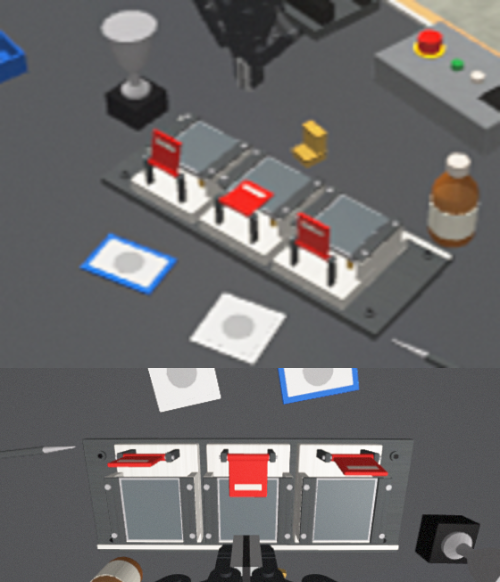

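The middle tag lies flat over its pad, the other two tags are upright, and the gripper is 15 cm clear above the jig. I'm handing the job in.

```bash
python3 -c "
from rig import manip
print(manip.close_job())"
```

```text
the job is handed in; nothing more can be done
None
```

The middle pad is the weak one, and its red tag is now pushed fully down over it; the job is handed in at about 10 s of the 54 s allowed.

| Pad (in order pressed) | Force felt | Depth, from the tip height |
|---|---|---|
| Left | about 8 N | about 8.5 mm (then commanded 1.5 mm deeper) |
| Middle | about 4–4.7 N | about 11 mm |
| Right | about 10.6 N | about 9.5 mm |

- **Tag:** I folded the middle tag with the shut fingertips and pressed it onto its end stop. The force there rose to about 15 N with the fingertips at 67.7 mm, which matches the 68 mm expected for a level tag.
- **Last checks:** the final side and wrist pictures show the middle tag flat and the left and right tags upright. No loose thing visible in those views had moved. The gripper ended about 15 cm above the jig with no contact force.
- **Readings that disagreed:** the right pad press also showed about 8 N of sideways force, probably friction at the fingertips. The early yaw estimates for the jig differed by about 2–3° between cameras; I used the wrist camera's 12.2°.

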